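# Set out the guest washstand

### The arm

A 7-joint arm with a two-finger parallel gripper is mounted at the origin on the work surface. World frame = base frame: x ahead of the robot, y to its left, z up, the work surface at z = 0. Lengths are in m, angles in rad, forces in N, time in s.
With the tool pointing down it reaches from about 0.4 to 0.875 m from the base axis. Payload 19.3 kg.
Tool frame: the origin (TCP) lies on the mounting face of the last link; the fingertips stand 173 mm ahead of it and the grasp point (between the pads) lies 155 mm ahead of it; z points along the fingers, y is the line along which they close (so a half turn about z gives the same grasp; the last joint's range is limited). The gripper opens to 85 mm and grips with 20 to 120 N. Pads are 22 mm wide; open, the fingers measure 114 mm over their backs; the gripper's body (76 mm by 85 mm) begins 54 mm behind the grasp point. The pads swing forward as they close: fully open they stand 13 mm farther back than shut.
Start: joints at [-1.185, 0.521, -0.036, 1.599, 0.021, 1.021, -0.113], TCP at [0.275, 0.561, 0.405] pointing down, gripper open.
Joint ranges: [-2.91, 2.91], [-0.3, 2.13], [-1.5, 1.42], [0.17, 2.43], [-1.26, 4.41], [0.16, 1.93], [-2.52, 2.52]. Speed limits (rad/s): [1.89, 1.89, 2.39, 2.39, 3.01, 3.01, 3.01].

### API

Orientations are given as [roll, pitch, yaw] about the fixed x, y, z axes, in that order (R = Rz(yaw) Ry(pitch) Rx(roll)).
In Python, from workcell import bot, vision gives the robot as it stands.
- The arm moves only by the shell command python3 -m creep 'ROWS' [FORCE]. ROWS is JSON, a list that holds one entry, the list of rows, each a list of 7 numbers: the opening, from -1 (shut) to 1 (fully open), then the shift along the tool's x, y, z in cm, then the turn, a rotation vector about the tool's x, y, z in rad. In form: [[[grip, tx, ty, tz, rx, ry, rz], ...]]. A call has 1 to 12 rows; each row shifts and turns the commanded pose from where the row before left it, along the tool's axes as they then stand; what a row does not reach is not made up. A row lasts 1/8 s, in which the tool goes at most 62.5 mm and 10.7 degrees, less where a joint would pass 70% of its speed; a pose out of reach is approached as far as the arm can. A call with a gripper value outside its range is refused whole. The fingers move at their own pace and stop on an object; FORCE is the grip in N (left out, the last holds). Time passes only in rows, so rows that do not move let the fingers close. It gives the time, the measured TCP pose, the force, the opening and the grip force at its end, in the units of the state.
- bot.observe(): the state, without advancing time (a new reading comes with each control period).
- vision.grab_frame(name): name is "scene" or "top"; returns a dict with "image" (420x560x3 uint8, blue, green, red), "depth" (420x560 float32, m along the optical axis (not along the pixel's ray), 0 where there is no reading), "fovy" (degrees; the focal length in pixels is half the picture's height over the tangent of half this angle, whatever the lens; pixels are square), "cx", "cy" (the principal point, pixels), "k1" (the pictures are not rectified: a ray, as slopes to the right and down, at radius r is drawn at 1 + k1 r^2 times it, then the intrinsics apply), "cam_to_world" (4x4, takes a point from camera to world coordinates). Camera axes: x right, y down, z forward; pixel columns grow to the right and rows downward; lengths in m; the calibration is good to about 2 mm. A picture is of the moment at which its call begins.
- bot.job_done(): hands the job in; it is judged then, once.
The state is a dict: "clock": time; "qpos": joint angles; "qd": joint speeds; "joint_efforts": joint torques, N m; "position": TCP position; "tool_rot": TCP orientation; "force": force on the tool from outside, world axes, zero at the start; "moment": the same for the moment, N m; "grip_width": finger opening in m; "finger_force": force on a finger pad.
Only numpy, scipy, OpenCV 4.12 (cv2) and the standard library are available. Lean on these libraries where they do the work, as an engineer would, in place of code of your own. Each camera call takes 0.05 s, during which the arm holds its last target. There are 200 camera calls.

### The job

Set out the washstand: stand the squat lidded jar centred on the middle one of the three round cork mats, the lotion bottle centred on the mat to its left and the open tumbler centred on the mat to its right, as the robot sees it (the soap dish may lie anywhere in that row). Stand the little balm tin centred on top of the jar, and lay the soap flat in the soap dish. Keep everything right way up and leave the amber scent bottle standing where it is.

Things in the scene. Friction and masses are not known exactly. Their poses are not given: they have to be found in the camera images.
- tumbler: Open drinking tumbler of champagne-coloured metal, upright, slightly tapered: outside diameter 54 mm at the foot, 64 mm at the rim, 95 mm high, wall 3 mm. Origin: centre of its underside, z up.
- bottle: Slim white lotion bottle with a narrower round champagne-metal cap: body 48 mm diameter up to 86 mm, shoulder to 94 mm, cap 35 mm diameter, 115 mm high in all. Upright; origin: centre of its underside, z up.
- jar: Squat white ceramic jar, 64 mm diameter, closed by a flat wooden lid of 66 mm diameter from 48 mm up to 62 mm, the total height. The lid is fast to the jar. Origin: centre of its underside, z up.
- soap: Cream bar of soap with rounded edges, lying flat: 50 mm along its x, 80 mm along its y, 24 mm high. Origin: centre of its underside, z up.
- tin: Small flat closed balm tin, bare aluminium, 48 mm diameter, 26 mm high, flat top. Origin: centre of its underside, z up.
- mat1: One of three identical round cork mats, 84 mm diameter, 4 mm thick, fixed to the counter; the numbering says nothing about the order in which they lie. Origin: centre of its underside (on the counter), its top is 4 mm higher.
- mat2: One of three identical round cork mats, 84 mm diameter, 4 mm thick, fixed to the counter; the numbering says nothing about the order in which they lie. Origin: centre of its underside (on the counter), its top is 4 mm higher.
- mat3: One of three identical round cork mats, 84 mm diameter, 4 mm thick, fixed to the counter; the numbering says nothing about the order in which they lie. Origin: centre of its underside (on the counter), its top is 4 mm higher.
- dish: Shallow oblong white ceramic soap dish, fixed to the counter: outside 80 mm along its x, 114 mm along its y, rim 12 mm high, walls and floor 5 mm thick, so the inside is 70 by 104 mm. Origin: centre of its underside, z up.
- perfume: Bystander: square amber glass scent bottle, 40 by 40 mm, 65 mm to its shoulder, 100 mm with its ball stopper, loose and upright among the things to be laid out. Origin: centre of its underside, z up.

How it is judged:
By the outcome, as a careful person would: the job done as asked, in the order asked, and still so for the second after the job is handed in, with the robot touching nothing.
It also fails if it takes over 125 s, if anything falls off the work surface, if the arm or the gripper's body presses on something with over 40 N, if the wrist force passes 120 N, or if a joint passes its speed limit or range.

## Working session

There is one attempt and no reset: what is moved stays moved. The work goes in short steps, Python scripts to look and compute and a shell command to move; the robot and the scene stay as the last step left them, time stands still between calls to the robot, and variables do not carry over. Pictures are saved under pics/ and viewed, at most 14 in all, crops included, and the job is handed in when it is done.

```bash
mkdir -p pics; ls; python3 - <<'E'
from workcell import bot, vision
import cv2, numpy as np
print(bot.observe())
for n in ("top","scene"):
    f=vision.grab_frame(n); cv2.imwrite(f"pics/{n}0.png",f["image"]); np.savez(f"{n}0.npz",**f)
    print(n,f["fovy"],f["cx"],f["cy"],f["k1"],f["cam_to_world"])
E
```

```text
pics
{'clock': 0.0, 'qpos': array([-1.1851843 ,  0.52200714, -0.03633195,  1.59999339,  0.02120901,
        1.02106767, -0.11281049]), 'qd': array([ 7.06408887e-04, -2.02975451e-04,  1.98263640e-03, -9.77976601e-04,
        3.25250311e-05, -1.94843884e-03,  2.41447537e-04]), 'joint_efforts': array([-1.97088055e-03, -9.27122211e+01,  1.97893001e+00, -3.69946682e+01,
        1.78202474e-02,  8.32996331e-03,  1.02536177e-05]), 'position': array([0.27508014, 0.56106127, 0.40413509]), 'tool_rot': array([-3.14050546e+00,  8.17822123e-05,  2.68576861e+00]), 'force': array([1.0860347 , 0.02988774, 0.01073008]), 'moment': array([ 0.00594737,  0.00910187, -0.00912011]), 'finger_force': 0.0, 'grip_width': 0.08510796764800671}
top 52.97730779829194 283.0645269744621 206.5609652706501 -0.05742890761777145 [[-0.00885819 -0.97322669  0.22967661  0.29472058]
 [-0.99993399  0.00694024 -0.00915713 -0.00350629]
 [ 0.00731795 -0.22974257 -0.97322392  1.02717808]
 [ 0.          0.          0.          1.        ]]
scene 55.76740581065118 285.677206799599 217.80787772636302 -0.08408250182122348 [[ 0.33893829  0.60513362 -0.72037083  1.08281778]
 [ 0.94062724 -0.23299928  0.24684355 -0.2079416 ]
 [-0.01847256 -0.76126516 -0.64817754  0.5532265 ]
 [ 0.          0.          0.          1.        ]]
```

View pics/top0.png

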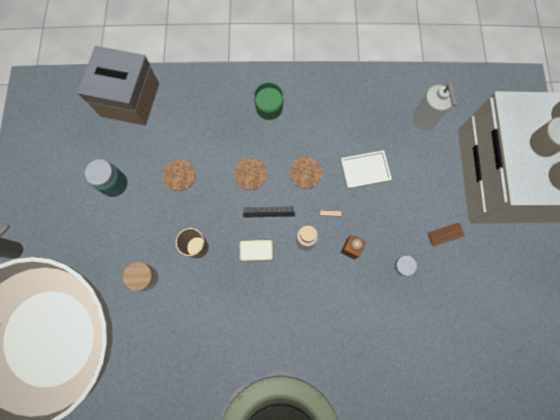

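View pics/scene0.png

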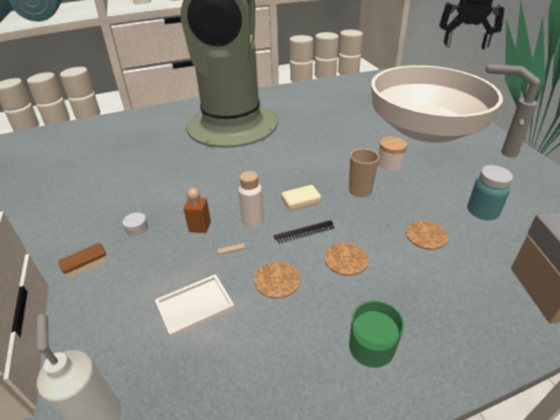

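The top view (image up = +x, image left = +y) shows the mats at (180,175), (251,174) and (306,172), and the dish at (366,169). The tumbler is at (190,242), jar (137,277), soap (256,251), bottle (307,237), perfume (355,246) and tin (406,266). The scene view agrees. The gripper is off to the upper right.

```bash
cat > h.py <<'E'
import numpy as np, cv2
def cloud(f):
    h,w=f["depth"].shape; F=h/2/np.tan(np.radians(float(f["fovy"]))/2)
    K=np.array([[F,0,float(f["cx"])],[0,F,float(f["cy"])],[0,0,1]])
    u,v=np.meshgrid(np.arange(w),np.arange(h))
    p=np.stack([u,v],-1).reshape(-1,1,2).astype(np.float64)
    r=cv2.undistortPoints(p,K,np.array([float(f["k1"]),0,0,0])).reshape(h,w,2)
    d=f["depth"]; P=np.concatenate([r*d[...,None],d[...,None]],-1)
    T=f["cam_to_world"]; X=P@T[:3,:3].T+T[:3,3]; X[d==0]=np.nan
    return X
def circ(p):
    (x,y),r=cv2.minEnclosingCircle(p.astype(np.float32)); return x,y,2*r
def top(X,c,R,zlo,zhi):
    m=(np.hypot(X[...,0]-c[0],X[...,1]-c[1])<R)&(X[...,2]>zlo)&(X[...,2]<zhi)
    return X[m],m
E
python3 - <<'E'
from h import *
np.set_printoptions(precision=4,suppress=True)
fs={n:dict(np.load(n+"0.npz")) for n in("top","scene")}
C={n:cloud(f) for n,f in fs.items()}
X=C["top"]; 
def at(u,v): return np.nanmedian(X[v-2:v+3,u-2:u+3].reshape(-1,3),0)
px=dict(matL=(180,175),matM=(251,174),matR=(306,172),dish=(366,169),tumbler=(190,242),jar=(137,277),soap=(256,251),bottle=(308,232),perfume=(355,246),tin=(406,266),comb=(269,212),stick=(331,213),wood=(446,234),green=(268,97))
H=dict(tumbler=.095,jar=.062,soap=.024,bottle=.115,tin=.026,perfume=.1)
for k,(u,v) in px.items():
    a=at(u,v); print(k,a)
    for n in C:
        Y=C[n]
        if k in H:
            p,_=top(Y,a,.06,H[k]-.007 ,H[k]+.012)
            if len(p)<5: print(n,'few');continue
            q=p[:,:2]; print("  ",n,len(p),"med",np.median(p,0),"circ",np.array(circ(q)),"rect",cv2.minAreaRect(q.astype(np.float32)))
        elif k[:3]=="mat":
            im=fs[n]["image"].astype(int); m=(im[...,2]-im[...,0]>40)&(np.hypot(Y[...,0]-a[0],Y[...,1]-a[1])<.06)
            q=Y[m]; print("  ",n,len(q),"mean",q.mean(0),"ext",(q.max(0)+q.min(0))/2,q.max(0)-q.min(0))
        elif k=="dish":
            p,_=top(Y,a,.09,.008,.02); print("  ",n,cv2.minAreaRect(p[:,:2].astype(np.float32)),np.median(p,0))
print("floor",np.nanmedian(X[190:200,200:400,2]),np.nanmedian(C["scene"][250:255,200:230,2]))
E
```

```text
matL [0.6205 0.2483 0.0049]
   top 782 mean [0.6216 0.2525 0.0035] ext [0.621  0.2525 0.0033] [0.0828 0.0808 0.0111]
   scene 929 mean [0.6245 0.2515 0.0039] ext [0.6224 0.2537 0.0034] [0.0838 0.0868 0.0074]
matM [0.6219 0.0676 0.0036]
   top 778 mean [0.6227 0.0689 0.0038] ext [0.6225 0.0691 0.0039] [0.0811 0.0793 0.0105]
   scene 1139 mean [0.6261 0.0684 0.0039] ext [0.624  0.0691 0.0034] [0.0844 0.0831 0.0066]
matR [ 0.6261 -0.0723  0.004 ]
   top 779 mean [ 0.6253 -0.0711  0.0039] ext [ 0.6261 -0.0712  0.0039] [0.0806 0.0795 0.0117]
   scene 1313 mean [ 0.6284 -0.0717  0.0039] ext [ 0.6262 -0.0711  0.0031] [0.0853 0.0835 0.0073]
dish [ 0.6329 -0.2259  0.0053]
   top ((0.6324577927589417, -0.22280558943748474), (0.08173368126153946, 0.11668850481510162), 10.78026294708252) [ 0.6304 -0.2242  0.0113]
   scene ((0.6333283185958862, -0.2239442765712738), (0.0831708312034607, 0.11342822015285492), 10.575531959533691) [ 0.6455 -0.2286  0.0113]
tumbler [0.4483 0.2156 0.006 ]
   top 145 med [0.439  0.2001 0.0937] circ [0.436  0.1978 0.0643] rect ((0.43644747138023376, 0.196933314204216), 
[... 1704 characters left out ...]
0.1762  0.0231] rect ((0.432375967502594, -0.1765657216310501), (0.02185499481856823, 0.020279332995414734), 81.89280700683594)
tin [ 0.3834 -0.3046  0.0258]
   top 331 med [ 0.3852 -0.3054  0.0262] circ [ 0.3852 -0.3055  0.049 ] rect ((0.3848379850387573, -0.3049043118953705), (0.04716010391712189, 0.04559648782014847), 88.06062316894531)
   scene 317 med [ 0.3913 -0.3051  0.026 ] circ [ 0.3863 -0.3045  0.0512] rect ((0.3874189257621765, -0.30419084429740906), (0.04649199917912483, 0.047964099794626236), 85.92625427246094)
comb [0.5224 0.022  0.0032]
stick [ 0.5181 -0.1321  0.0055]
wood [ 0.4589 -0.4072  0.0292]
green [0.8151 0.0233 0.0456]
floor 1.8888470878497543e-05 0.0003723581848826818
```

```bash
python3 -m creep '[[[1,0,0,0,0,0,0.16],[1,0,0,0,0,0,0.16],[1,0,0,0,0,0,0.16],[1,0,0,0,0,0,0.16],[1,0,0,0,0,0,0.16],[1,0,0,0,0,0,0.16],[1,0,0,0,0,0,0.155],[1,-4,1.5,0,0,0,0],[1,-6,2.2,0,0,0,0],[1,-6,2.2,0,0,0,0],[1,-6,2.2,0,0,0,0],[1,-2,0.8,0,0,0,0]]]' 40
```

```text
clock: 1.6
position: [0.3637, 0.3218, 0.4049]
tool_rot: [-3.142, 0.0, 1.567]
force: [-0.5, 1.8, 0.4]
grip_width: 0.0854
finger_force: 0.0
```

```bash
python3 -m creep '[[[1,0,0,0,0,0,0]]]'
```

```text
clock: 1.72
position: [0.3632, 0.3238, 0.4049]
tool_rot: [3.142, -0.0, 1.568]
force: [-0.0, 1.4, -0.3]
grip_width: 0.0853
finger_force: 0.0
```

```bash
python3 -m creep '[[[1,0,0,3,0,0,0],[1,0,0,5,0,0,0],[1,0,0,5,0,0,0],[1,0,0,4,0,0,0],[1,0,0,3,0,0,0],[1,0,0,1.5,0,0,0],[1,0,0,0,0,0,0],[1,0,0,0,0,0,0]]]'; python3 - <<'E'
from workcell import bot,vision
import cv2
print(bot.observe()["position"])
cv2.imwrite("pics/a1.png",cv2.resize(vision.grab_frame("scene")["image"][60:260,300:560],None,fx=2.5,fy=2.5))
E
```

```text
clock: 2.72
position: [0.3628, 0.3256, 0.1906]
tool_rot: [3.141, -0.001, 1.571]
force: [0.5, 0.7, 0.0]
grip_width: 0.086
finger_force: 0.0
[0.3628217  0.3255849  0.19058376]
```

View pics/a1.png

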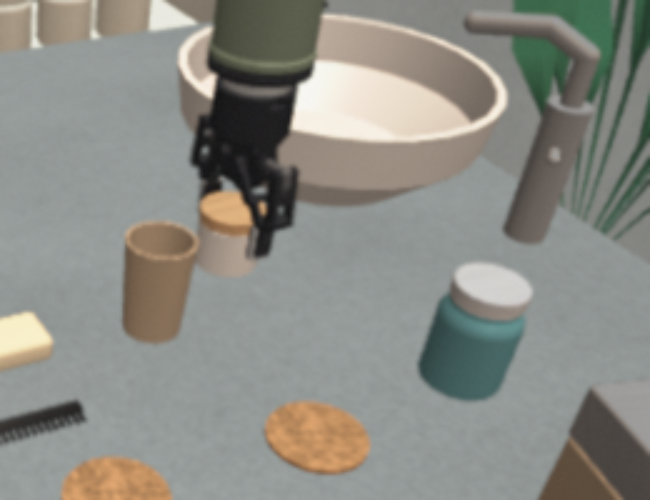

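Picture: the gripper is around the jar, with the lid at (230,210). The measured y is 4 mm too far left, so I'll trim and grip.

```bash
python3 -m creep '[[[1,-0.4,0.1,0,0,0,0],[1,0,0,0,0,0,0],[-0.2,0,0,0,0,0,0],[-0.2,0,0,0,0,0,0],[-0.2,0,0,0,0,0,0],[-0.2,0,0,0,0,0,0],[-0.2,0,0,0,0,0,0]]]' 40; python3 -m creep '[[[-0.2,0,0,0,0,0,0],[-0.2,0,0,0,0,0,0]]]'
```

```text
clock: 3.65
position: [0.3637, 0.3212, 0.1901]
tool_rot: [3.141, -0.0, 1.571]
force: [-3.1, -2.2, 11.6]
grip_width: 0.0652
finger_force: 41.1
clock: 3.9
position: [0.3637, 0.3211, 0.1901]
tool_rot: [3.142, -0.0, 1.571]
force: [-2.0, -2.1, 11.2]
grip_width: 0.0652
finger_force: 41.1
```

```bash
python3 -m creep '[[[-0.2,0,0,-2,0,0,0],[-0.2,0,0,-4,0,0,0],[-0.2,0,0,-4,0,0,0],[-0.2,0,0,-3,0,0,0],[-0.2,-2,2,0,0,0,0],[-0.2,-4,4,0,0,0,0],[-0.2,-4,4,0,0,0,0],[-0.2,-4,4,0,0,0,0],[-0.2,-4,4,0,0,0,0],[-0.2,-4,4,0,0,0,0],[-0.2,-3.2,4,0,0,0,0],[-0.2,0,0,0,0,0,0]]]'; python3 -m creep '[[[-0.2,0,0,0,0,0,0],[-0.2,0,0,0,0,0,0]]]'
```

```text
clock: 5.4
position: [0.6253, 0.0656, 0.3192]
tool_rot: [3.141, 0.002, 1.566]
force: [-0.6, 0.1, -2.9]
grip_width: 0.0647
finger_force: 45.5
clock: 5.65
position: [0.6231, 0.0702, 0.3196]
tool_rot: [-3.141, -0.0, 1.572]
force: [-0.1, 0.2, -2.7]
grip_width: 0.065
finger_force: 45.5
```

```bash
python3 -m creep '[[[-0.2,-0.1,0,3,0,0,0],[-0.2,0,0,4,0,0,0],[-0.2,0,0,3,0,0,0],[-0.2,0,0,1.5,0,0,0],[-0.2,0,0,0.8,0,0,0],[-0.2,0,0,0,0,0,0],[-0.2,0,0,0,0,0,0]]]'
```

```text
clock: 6.52
position: [0.624, 0.0682, 0.1977]
tool_rot: [3.14, -0.0, 1.571]
force: [-1.1, 0.3, -1.8]
grip_width: 0.0648
finger_force: 45.5
```

```bash
python3 -m creep '[[[-0.2,0,0,0.2,0,0,0],[-0.2,0,0,0.1,0,0,0],[-0.2,0,0,0,0,0,0],[0.7,0,0,0,0,0,0],[1,0,0,0,0,0,0],[1,0,0,0,0,0,0],[1,0,0,0,0,0,0],[1,0,0,-3,0,0,0],[1,0,0,-5,0,0,0],[1,0,0,-5,0,0,0],[1,0,0,-3,0,0,0]]]'
```

```text
clock: 7.9
position: [0.6238, 0.068, 0.3563]
tool_rot: [3.139, -0.0, 1.571]
force: [-0.6, 0.3, -0.6]
grip_width: 0.0855
finger_force: 0.0
```

```bash
python3 -m creep '[[[1,-2,-2.5,0,0,0,0],[1,-3,-4,0,0,0,0],[1,-3,-4,0,0,0,0],[1,-3,-4,0,0,0,0],[1,-2.5,-2.8,0,0,0,0],[1,0,0,0,0,0,0],[1,0,0,0,0,0,0],[1,0,0,0,0,0,0]]]'; cat > chk.py <<'E'
import sys
from h import *
from workcell import vision,bot
fs={n:vision.grab_frame(n) for n in("top","scene")}
x,y,z=map(float,sys.argv[1:4])
for n,f in fs.items():
    p,_=top(cloud(f),(x,y),.055,z-.007,z+.01)
    if len(p)>5: print(n,len(p),np.round(circ(p[:,:2]),4),"z",np.round(np.median(p[:,2]),4),cv2.minAreaRect(p[:,:2].astype(np.float32)))
s=bot.observe(); print(s["position"],s["clock"])
if len(sys.argv)>4: cv2.imwrite(f"pics/{sys.argv[4]}.png",np.vstack([f["image"][60:330,:] for f in fs.values()]))
E
python3 chk.py .6235 .069 .066
```

```text
clock: 8.9
position: [0.4513, -0.0662, 0.3536]
tool_rot: [3.141, 0.0, 1.572]
force: [1.1, 0.0, 0.0]
grip_width: 0.0853
finger_force: 0.0
top 573 [0.6243 0.0689 0.0675] z 0.0658 ((0.6236940026283264, 0.06849191337823868), (0.06422261148691177, 0.06277497857809067), 0.5316804647445679)
scene 796 [0.6254 0.07   0.0678] z 0.066 ((0.6252567768096924, 0.07064665853977203), (0.06630915403366089, 0.06476683169603348), 88.95392608642578)
[ 0.45107338 -0.06636412  0.35353741] 9.0
```

```bash
python3 -m creep '[[[1,-0.1,0,2,0,0,0],[1,0,0,4,0,0,0],[1,0,0,4,0,0,0],[1,0,0,2,0,0,0],[1,0,0,0.8,0,0,0],[1,0,0,0,0,0,0],[-0.4,0,0,0,0,0,0],[-0.4,0,0,0,0,0,0],[-0.4,0,0,0,0,0,0],[-0.4,0,0,0,0,0,0],[-0.4,0,0,0,0,0,0],[-0.4,0,0,0,0,0,0]]]' 35
```

```text
clock: 10.5
position: [0.4507, -0.0679, 0.2264]
tool_rot: [3.141, -0.0, 1.571]
force: [-2.8, 0.2, 12.6]
grip_width: 0.0473
finger_force: 33.8
```

```bash
python3 -m creep '[[[-0.4,0,0,-2,0,0,0],[-0.4,0,0,-4,0,0,0],[-0.4,0,0,-4,0,0,0],[-0.4,0,0,-3,0,0,0],[-0.4,2,1,0,0,0,0],[-0.4,4,2,0,0,0,0],[-0.4,4,2,0,0,0,0],[-0.4,4,2,0,0,0,0],[-0.4,4,2,0,0,0,0],[-0.4,4,2,0,0,0,0],[-0.4,4,2,0,0,0,0],[-0.4,4,2.1,0,0,0,0]]]'; python3 -m creep '[[[-0.4,2.1,2,0,0,0,0],[-0.4,0,0,0,0,0,0],[-0.4,0,0,0,0,0,0],[-0.4,0,0,0,0,0,0]]]'
```

```text
clock: 12.0
position: [0.602, 0.2335, 0.356]
tool_rot: [3.141, -0.0, 1.571]
force: [-0.2, -0.7, -1.3]
grip_width: 0.0475
finger_force: 37.0
clock: 12.5
position: [0.6214, 0.2523, 0.356]
tool_rot: [-3.142, 0.0, 1.57]
force: [-0.6, -0.1, -2.4]
grip_width: 0.047
finger_force: 37.0
```

```bash
python3 -m creep '[[[-0.4,0,0,3,0,0,0],[-0.4,0,0,4,0,0,0],[-0.4,0,0,3,0,0,0],[-0.4,0,0,1.5,0,0,0],[-0.4,0,0,0.7,0,0,0],[-0.4,0,0,0.2,0,0,0],[-0.4,0,0,0,0,0,0],[-0.4,0,0,0,0,0,0]]]'
```

```text
clock: 13.5
position: [0.6219, 0.2532, 0.2324]
tool_rot: [3.141, -0.0, 1.571]
force: [-0.4, -0.1, -1.6]
grip_width: 0.0472
finger_force: 37.0
```

```bash
python3 -m creep '[[[-0.4,0,0,0.2,0,0,0],[-0.4,0,0,0.1,0,0,0],[-0.4,0,0,0,0,0,0],[0.4,0,0,0,0,0,0],[1,0,0,0,0,0,0],[1,0,0,0,0,0,0],[1,0,0,0,0,0,0],[1,0,0,-3,0,0,0],[1,0,0,-5,0,0,0],[1,0,0,-5,0,0,0],[1,0,0,-1,0,0,0]]]'; python3 -m creep '[[[1,-1.5,-4,0,0,0,0],[1,-1.5,-5,0,0,0,0],[1,-1.5,-5,0,0,0,0],[1,-1,-4.5,0,0,0,0],[1,0,0,0,0,0,0],[1,0,0,0,0,0,0],[1,0,0,0,0,0,0]]]'; python3 chk.py .622 .253 .119
```

```text
clock: 14.88
position: [0.6222, 0.2531, 0.3722]
tool_rot: [3.137, -0.002, 1.571]
force: [0.3, -0.4, -0.4]
grip_width: 0.0855
finger_force: 0.0
clock: 15.75
position: [0.4373, 0.1983, 0.3684]
tool_rot: [3.141, 0.0, 1.57]
force: [0.3, -0.0, -0.5]
grip_width: 0.0856
finger_force: 0.0
top 136 [0.6222 0.2537 0.0366] z 0.1183 ((0.624391496181488, 0.24987474083900452), (0.036364976316690445, 0.02294638752937317), 29.867738723754883)
scene 226 [0.6218 0.2536 0.0375] z 0.1181 ((0.6223735213279724, 0.2534744143486023), (0.03569989651441574, 0.03466977924108505), 70.70793151855469)
[0.43716936 0.19819263 0.36839239] 15.85
```

```bash
python3 -m creep '[[[1,0,0,3,0,0,0],[1,0,0,4,0,0,0],[1,0,0,4,0,0,0],[1,0,0,3,0,0,0],[1,0,0,1.3,0,0,0],[1,0,0,0,0,0,0],[-0.2,0,0,0,0,0,0],[-0.2,0,0,0,0,0,0],[-0.2,0,0,0,0,0,0],[-0.2,0,0,0,0,0,0],[-0.2,0,0,0,0,0,0],[-0.2,0,0,0,0,0,0]]]' 35
```

```text
clock: 17.35
position: [0.4369, 0.1984, 0.217]
tool_rot: [3.14, -0.001, 1.571]
force: [-2.7, -1.0, 11.4]
grip_width: 0.0624
finger_force: 34.9
```

```bash
python3 -m creep '[[[-0.2,0,0,-2,0,0,0],[-0.2,0,0,-4,0,0,0],[-0.2,0,0,-4,0,0,0],[-0.2,0,0,-3,0,0,0],[-0.2,-2,1.5,0,0,0,0],[-0.2,-4,3,0,0,0,0],[-0.2,-4,3,0,0,0,0],[-0.2,-4,3,0,0,0,0],[-0.2,-4,3,0,0,0,0],[-0.2,-4,3,0,0,0,0],[-0.2,-3,1.5,0,0,0,0],[-0.2,-1.9,0.9,0,0,0,0]]]'; python3 -m creep '[[[-0.2,0,0,0,0,0,0],[-0.2,0,0,0,0,0,0],[-0.2,0,0,0,0,0,0]]]'
```

```text
clock: 18.85
position: [0.6259, -0.0724, 0.3464]
tool_rot: [3.141, 0.0, 1.57]
force: [0.1, -0.8, -1.4]
grip_width: 0.0624
finger_force: 39.0
clock: 19.23
position: [0.6255, -0.0697, 0.3459]
tool_rot: [3.142, -0.001, 1.572]
force: [0.3, -0.1, -1.8]
grip_width: 0.0621
finger_force: 39.0
```

Floor TCP .217, so the mat is at .221. I'll hover at .223.

```bash
python3 -m creep '[[[-0.2,-0.1,0,3,0,0,0],[-0.2,0,0,4,0,0,0],[-0.2,0,0,3,0,0,0],[-0.2,0,0,1.5,0,0,0],[-0.2,0,0,0.8,0,0,0],[-0.2,0,0,0,0,0,0],[-0.2,0,0,0,0,0,0]]]'
```

```text
clock: 20.1
position: [0.626, -0.0719, 0.2237]
tool_rot: [3.14, 0.0, 1.571]
force: [0.2, 0.1, -0.9]
grip_width: 0.0626
finger_force: 39.0
```

```bash
python3 -m creep '[[[-0.2,0,0,0.2,0,0,0],[-0.2,0,0,0.1,0,0,0],[-0.2,0,0,0,0,0,0],[0.4,0,0,0,0,0,0],[1,0,0,0,0,0,0],[1,0,0,0,0,0,0],[1,0,0,0,0,0,0],[1,0,0,-3,0,0,0],[1,0,0,-5,0,0,0],[1,0,0,-5,0,0,0],[1,0,0,-1,0,0,0]]]'; python3 -m creep '[[[1,-2,-2,0,0,0,0],[1,-4,-4,0,0,0,0],[1,-4,-4,0,0,0,0],[1,-4,-4,0,0,0,0],[1,-4,-4,0,0,0,0],[1,-3.4,-4,0,0,0,0],[1,-2,-2,0,0,0,0],[1,0,0,0,0,0,0],[1,0,0,0,0,0,0],[1,0,0,0,0,0,0]]]'; python3 chk.py .626 -.071 .099
```

```text
clock: 21.48
position: [0.6261, -0.0721, 0.363]
tool_rot: [3.137, 0.0, 1.571]
force: [-0.4, -0.5, -0.4]
grip_width: 0.0856
finger_force: 0.0
clock: 22.72
position: [0.3863, -0.3052, 0.3595]
tool_rot: [-3.141, -0.0, 1.572]
force: [-0.1, 0.4, -0.6]
grip_width: 0.0851
finger_force: 0.0
top 143 [ 0.625  -0.0732  0.0643] z 0.098 ((0.624782145023346, -0.07367991656064987), (0.06084619462490082, 0.06356289982795715), 89.37979125976562)
scene 351 [ 0.6255 -0.0718  0.0653] z 0.0974 ((0.6261083483695984, -0.07247421145439148), (0.0627366304397583, 0.062314629554748535), 32.5185546875)
[ 0.38616823 -0.30531792  0.35952942] 22.825
```

Good. Now the tin: down to .177.

```bash
python3 -m creep '[[[1,0,0,3,0,0,0],[1,0,0,5,0,0,0],[1,0,0,5,0,0,0],[1,0,0,3.5,0,0,0],[1,0,0,1.7,0,0,0],[1,0,0,0,0,0,0],[-0.4,0,0,0,0,0,0],[-0.4,0,0,0,0,0,0],[-0.4,0,0,0,0,0,0],[-0.4,0,0,0,0,0,0],[-0.4,0,0,0,0,0,0],[-0.4,0,0,0,0,0,0]]]' 30
```

```text
clock: 24.32
position: [0.386, -0.306, 0.1789]
tool_rot: [3.14, 0.001, 1.571]
force: [-1.4, 1.7, 14.3]
grip_width: 0.0467
finger_force: 28.5
```

```bash
python3 -m creep '[[[-0.4,0,0,-2,0,0,0],[-0.4,0,0,-5,0,0,0],[-0.4,0,0,-5,0,0,0],[-0.4,0,0,-4,0,0,0],[-0.4,1,0.6,-2,0,0,0],[-0.4,4,2.5,0,0,0,0],[-0.4,4.5,2.9,0,0,0,0],[-0.4,4.5,2.9,0,0,0,0],[-0.4,4.5,2.9,0,0,0,0],[-0.4,4.5,2.9,0,0,0,0],[-0.4,4.5,2.9,0,0,0,0],[-0.4,4.5,2.9,0,0,0,0]]]'; python3 -m creep '[[[-0.4,4,2.4,0,0,0,0],[-0.4,1.5,0.9,0,0,0,0],[-0.4,0,0,0,0,0,0],[-0.4,0,0,0,0,0,0],[-0.4,0,0,0,0,0,0],[-0.4,0,0,0,0,0,0]]]'
```

```text
clock: 25.82
position: [0.5912, 0.0158, 0.3585]
tool_rot: [3.141, -0.0, 1.571]
force: [0.8, -1.3, -1.1]
grip_width: 0.0467
finger_force: 31.2
clock: 26.58
position: [0.6235, 0.0684, 0.3579]
tool_rot: [3.141, 0.0, 1.57]
force: [-0.5, 0.3, -0.6]
grip_width: 0.0466
finger_force: 31.2
```

```bash
python3 -m creep '[[[-0.4,0.1,0.1,3,0,0,0],[-0.4,0,0,4,0,0,0],[-0.4,0,0,2.5,0,0,0],[-0.4,0,0,1,0,0,0],[-0.4,0,0,0.5,0,0,0],[-0.4,0,0,0,0,0,0],[-0.4,0,0,0,0,0,0]]]'
```

```text
clock: 27.45
position: [0.6249, 0.0701, 0.2486]
tool_rot: [3.14, -0.0, 1.571]
force: [0.1, -0.2, -0.7]
grip_width: 0.0468
finger_force: 31.2
```

```bash
python3 -m creep '[[[-0.4,0,0,0.2,0,0,0],[-0.4,0,0,0.15,0,0,0],[-0.4,0,0,0,0,0,0],[0.2,0,0,0,0,0,0],[1,0,0,0,0,0,0],[1,0,0,0,0,0,0],[1,0,0,0,0,0,0],[1,0,0,-3,0,0,0],[1,0,0,-4,0,0,0],[1,0,0,-4,0,0,0]]]'; python3 -m creep '[[[1,0,-2,0,0,0,0],[1,-0.5,-5,0,0,0,0],[1,-0.5,-5,0,0,0,0],[1,-0.5,-5,0,0,0,0],[1,-0.3,-2.8,0,0,0,0],[1,0,0,0,0,0,0],[1,0,0,0,0,0,0],[1,0,0,0,0,0,0]]]'; python3 chk.py .6245 .069 .092; python3 chk.py .427 .052 .024
```

```text
clock: 28.7
position: [0.6246, 0.0701, 0.3553]
tool_rot: [-3.141, 0.0, 1.571]
force: [0.5, -0.7, 0.2]
grip_width: 0.0851
finger_force: 0.0
clock: 29.7
position: [0.4273, 0.0522, 0.3541]
tool_rot: [3.141, 0.0, 1.571]
force: [-0.0, 0.0, -0.0]
grip_width: 0.0855
finger_force: 0.0
top 69 [0.6369 0.0702 0.0403] z 0.0922 ((0.6422603726387024, 0.07066258788108826), (0.013003654778003693, 0.040029991418123245), 5.312122344970703)
scene 455 [0.626  0.071  0.0498] z 0.0919 ((0.6257404685020447, 0.06997183710336685), (0.04572794958949089, 0.04805698245763779), 65.73717498779297)
[0.42710069 0.05215187 0.3540363 ] 29.8
scene 537 [0.4269 0.0526 0.0881] z 0.0239 ((0.4273442029953003, 0.05207930505275726), (0.05226415395736694, 0.07862919569015503), 1.2530299425125122)
[0.42691493 0.05213475 0.35405157] 29.9
```

```bash
python3 -m creep '[[[1,0,0,3,0,0,0],[1,0,0,5,0,0,0],[1,0,0,5,0,0,0],[1,0,0,3,0,0,0],[1,0,0,1.4,0,0,0],[1,0,0,0,0,0,0],[-0.4,0,0,0,0,0,0],[-0.4,0,0,0,0,0,0],[-0.4,0,0,0,0,0,0],[-0.4,0,0,0,0,0,0],[-0.4,0,0,0,0,0,0],[-0.4,0,0,0,0,0,0]]]' 40
```

```text
clock: 31.4
position: [0.427, 0.0523, 0.1812]
tool_rot: [3.14, -0.001, 1.571]
force: [-1.6, -0.1, 14.2]
grip_width: 0.0491
finger_force: 39.0
```

```bash
python3 -m creep '[[[-0.4,0,0,-2,0,0,0],[-0.4,0,0,-4,0,0,0],[-0.4,0,0,-5,0,0,0],[-0.4,0,0,-5,0,0,0],[-0.4,-2,1.6,0,0,0,0],[-0.4,-4,3,0,0,0,0],[-0.4,-4,3,0,0,0,0],[-0.4,-4,3,0,0,0,0],[-0.4,-4,3,0,0,0,0],[-0.4,-4,3,0,0,0,0],[-0.4,-4,3,0,0,0,0],[-0.4,-1.6,1,0,0,0,0]]]'; python3 -m creep '[[[-0.4,0,0,0,0,0,-0.1],[-0.4,0,0,0,0,0,-0.087],[-0.4,0,0,0,0,0,0],[-0.4,0,0,0,0,0,0]]]'; python3 chk.py .633 -.2235 .182 b1
```

```text
clock: 32.9
position: [0.6332, -0.2263, 0.3406]
tool_rot: [3.141, 0.001, 1.569]
force: [-0.2, 0.5, -1.6]
grip_width: 0.0488
finger_force: 43.8
clock: 33.4
position: [0.6326, -0.2238, 0.3406]
tool_rot: [3.141, 0.0, 1.756]
force: [0.4, 0.8, -1.5]
grip_width: 0.0485
finger_force: 43.8
scene 1046 [ 0.6344 -0.2223  0.0887] z 0.1825 ((0.6377528309822083, -0.22088532149791718), (0.06837735325098038, 0.08045069873332977), 11.90993881225586)
[ 0.63263821 -0.22370491  0.34038513] 33.5
```

View pics/b1.png

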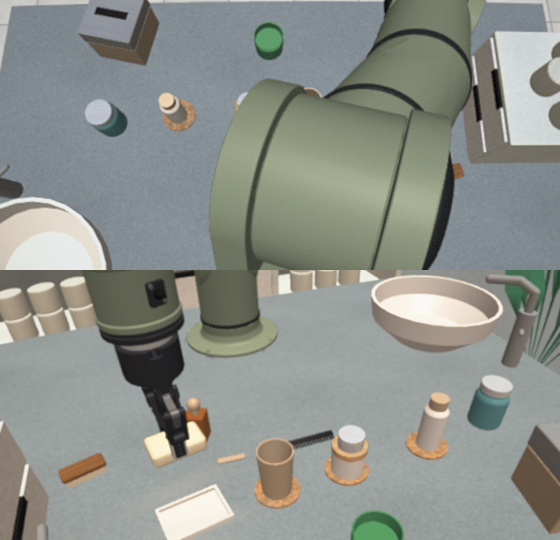

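The picture shows the soap held level at (175,445) above the dish (195,515). The jar with the tin, the tumbler and the bottle are standing on their mats.

```bash
python3 -m creep '[[[-0.4,0,0,3,0,0,0],[-0.4,0,0,5,0,0,0],[-0.4,0,0,4,0,0,0],[-0.4,0,0,2,0,0,0],[-0.4,0,0,0.9,0,0,0],[-0.4,0,0,0,0,0,0],[-0.4,0,0,0,0,0,0]]]'
```

```text
clock: 34.38
position: [0.6331, -0.2241, 0.1926]
tool_rot: [3.14, 0.001, 1.758]
force: [0.5, 0.1, -1.5]
grip_width: 0.0489
finger_force: 43.8
```

```bash
python3 -m creep '[[[-0.4,0,0,0.3,0,0,0],[-0.4,0,0,0.2,0,0,0],[-0.4,0,0,0,0,0,0],[-0.4,0,0,0,0,0,0]]]'
```

```text
clock: 34.88
position: [0.6327, -0.2239, 0.1864]
tool_rot: [3.141, 0.0, 1.758]
force: [-0.2, 0.4, 2.8]
grip_width: 0.0489
finger_force: 44.2
```

```bash
python3 -m creep '[[[0.2,0,0,0,0,0,0],[1,0,0,0,0,0,0],[1,0,0,0,0,0,0],[1,0,0,0,0,0,0],[1,0,0,-3,0,0,0],[1,0,0,-5,0,0,0],[1,0,0,-5,0,0,0],[1,0,0,-5,0,0,0],[1,0,-4,0,0,0,0],[1,0,-5,0,0,0,0],[1,0,-5,0,0,0,0],[1,2,-4,0,0,0,0]]]'; python3 -m creep '[[[1,5,0,0,0,0,0],[1,6,0,0,0,0,0],[1,6,0,0,0,0,0],[1,6,0,0,0,0,0],[1,6,0,0,0,0,0],[1,6,0,0,0,0,0],[1,6,0,0,0,0,0],[1,6,0,0,0,0,0],[1,6,0,0,0,0,0],[1,3,0,0,0,0,0],[1,0,0,0,0,0,0],[1,0,0,0,0,0,0]]]'; for a in ".633 -.2235 .029 c1" ".6245 .069 .092" ".6245 .069 .062" ".622 .253 .119" ".626 -.071 .099" ".43 -.1765 .1"; do python3 chk.py $a; done
```

```text
clock: 36.38
position: [0.45, -0.2387, 0.3663]
tool_rot: [3.141, 0.001, 1.755]
force: [1.7, 0.8, 0.4]
grip_width: 0.085
finger_force: 0.0
clock: 37.88
position: [0.3481, 0.3118, 0.3662]
tool_rot: [-3.142, 0.0, 1.757]
force: [0.7, 0.3, -0.2]
grip_width: 0.0855
finger_force: 0.0
top 599 [ 0.6323 -0.2221  0.0889] z 0.0289 ((0.632896900177002, -0.22229142487049103), (0.05091008543968201, 0.08093438297510147), 11.592799186706543)
scene 1128 [ 0.6341 -0.2223  0.0884] z 0.0281 ((0.6344709396362305, -0.22175127267837524), (0.05026545748114586, 0.07973892986774445), 9.993253707885742)
[0.34832217 0.31159154 0.36632688] 37.975
top 320 [0.6256 0.069  0.0486] z 0.0917 ((0.624552309513092, 0.06917628645896912), (0.0468793548643589, 0.04652497172355652), 49.180728912353516)
scene 454 [0.6261 0.0705 0.0491] z 0.0919 ((0.6257803440093994, 0.06998763978481293), (0.045862819999456406, 0.04739142954349518), 64.92186737060547)
[0.34830633 0.31178897 0.36632382] 38.075
top 246 [0.6242 0.0687 0.0674] z 0.0654 ((0.6205288767814636, 0.06813973188400269), (0.05965263396501541, 0.06450165063142776), 14.007336
[... 528 characters left out ...]
38.275
top 147 [ 0.6252 -0.073   0.0645] z 0.0978 ((0.6253654360771179, -0.07367958128452301), (0.06071693077683449, 0.06382618099451065), 88.72035217285156)
scene 348 [ 0.6263 -0.0717  0.0658] z 0.0974 ((0.6256338953971863, -0.07185906171798706), (0.061504215002059937, 0.06401092559099197), 72.10102081298828)
[0.34803703 0.31244425 0.36624853] 38.375
top 87 [ 0.43   -0.1759  0.0254] z 0.0972 ((0.4290422797203064, -0.17555993795394897), (0.023232735693454742, 0.022856269031763077), 31.64716148376465)
scene 81 [ 0.4324 -0.1757  0.0245] z 0.0973 ((0.4318513572216034, -0.1763669103384018), (0.022041451185941696, 0.020674962550401688), 64.47321319580078)
[0.34798174 0.31251681 0.36618078] 38.475
```

View pics/c1.png

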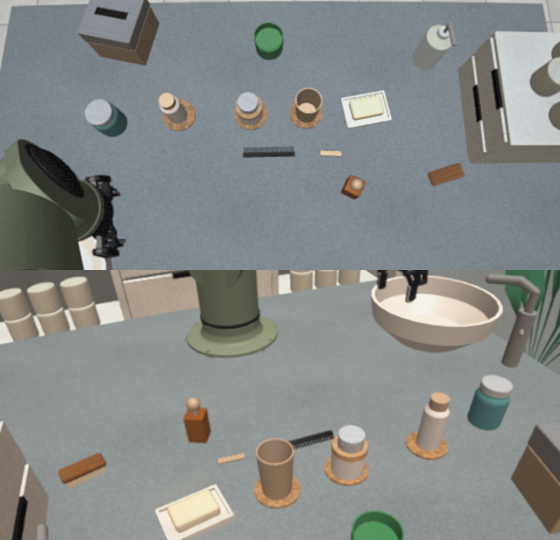

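The picture shows the bottle (172,105), jar with tin (249,105) and tumbler (307,103) on their mats, and the soap flat in the dish (367,107). The perfume is unmoved at (354,186) and the gripper is clear.

```bash
python3 -c "
from workcell import bot
print(bot.job_done())"
```

```text
the job is handed in; nothing more can be done
None
```

The washstand is set out as asked and handed in at about 38 s: jar, bottle and tumbler measured within about 2 mm of their mat centres, tin centred on the jar, soap flat in the dish, and the scent bottle not moved.

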